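# Slide the original bearing cap home under the clamp bridge

### The job

Of the three bearing caps on the bench, take the one with the same two red stripes as the open split housing and its bridge, set it astride the housing's shaft at the open end with its striped end towards that open end, and slide it in under the green clamp bridge until its feet drop into their pockets and it sits fully down and flat; then let go. Leave the other two caps, the hammer and the spray can where they are.

Things in the scene. Friction and masses are not known exactly. Their poses are not given: they have to be found in the camera images.
- bed: Blue plate 260 x 160 x 10 (all sizes in mm), fixed to the bench, carrying the open split housing. Origin at bench height on its centre line; +x runs along the shaft from the open end in under the bridge. The housing stands anywhere within 15 mm either way along x of its nominal place; this is NOT reported (see it or feel for it). Sites below are nominal, fixed to this plate.
- open_end (a point): Nominal middle of the housing's open end, at deck height. The deck is flat steel, its top 45 above the bench, 190 long (this end to 45 past the seat), 136 wide (y), with two red stripes on each edge and two on the bridge.
- shaft_mid (a point): Nominal point on the axis of the fixed round steel shaft: diameter 24, axis 61 above the bench, top 73, on a web 10 wide; it runs over the deck's whole length along y = 0 of the bed. The cap's channel straddles it with 0.8 play each side.
- bridge_mid (a point): Nominal top middle of the green clamp bridge, fixed to the housing: 35 long in x (0 to 35 past the seat centre), posts at y = +-57 to +-68, underside 102 and top 116 above the bench. It covers half the seat, so a cap cannot be lowered onto the seat; it must slide in along the shaft.
- seat_mid (a point): Nominal seat centre, at deck height (true one within 15 along x). Around it four pockets in the deck, 9 deep, 16 x 14: at x = +20, y = +-40 and x = -20, y = +-22. The right cap slides with its origin 51 above the bench, falls 6 when over the true seat (then 45) and goes no further; sliding takes 2 to 7 N, but pushed high up with over 15 N the seated cap may rear up.
- cap_two: Loose aluminium bearing cap, two red stripes across its crown near its rear (-x) end. 64 long (x), 100 wide (y) over two side ears 10 thick, 45 high; under it four feet 12 x 11 x 6 high: front two at x = +20, y = +-40, rear two at x = -20, y = +-22. About 0.45 kg. Origin: centre of the ears' underside, 6 above the feet's soles; +x the leading end, z up. Fits +x along bed +x.
- cap_two_crown (a point): Middle of the crown's flat top on the two-striped cap, the one that belongs to the housing. The crown is 50 wide (y), 64 long (x), and stands 35 above the ears on each side: the place to grip. From below a channel 25.6 wide and 31 high (from the ears' underside) runs through along x. The other two caps have the same crown and channel but feet that do not match.
- cap_one: Loose aluminium bearing cap, one red stripe across its crown near its rear (-x) end. 64 long (x), 100 wide (y) over two side ears 10 thick, 45 high; under it four feet 12 x 11 x 6 high: front two at x = +13, y = +-40, rear two at x = -13, y = +-22. About 0.45 kg. Origin: centre of the ears' underside, 6 above the feet's soles; +x the leading end, z up.
- cap_three: Loose aluminium bearing cap, three red stripes across its crown near its rear (-x) end. 64 long (x), 100 wide (y) over two side ears 10 thick, 45 high; under it four feet 12 x 11 x 6 high: front two at x = +26, y = +-40, rear two at x = -26, y = +-22. About 0.45 kg. Origin: centre of the ears' underside, 6 above the feet's soles; +x the leading end, z up.
- hammer: Hammer 240 mm long lying along its x, loose; leave it. Origin under the middle.
- spray: Upright can, 60 mm in diameter, 120 mm high, loose; leave it. Origin: centre of its underside.
Mind the look-alikes: they are no part of the job. What is shaped like the cap_two but blue is not meant.

How it is judged:
By the outcome, as a careful person would: the job done as asked, in the order asked, and still so for the second after the job is handed in, with the robot touching nothing.
It also fails if it takes over 64 s, if anything falls off the work surface, if the arm or the gripper's body presses on something with over 40 N, if the wrist force passes 120 N, or if a joint passes its speed limit or range.

### The arm

A 6-joint arm with a two-finger parallel gripper is mounted at the origin on the work surface. World frame = base frame: x ahead of the robot, y to its left, z up, the work surface at z = 0. Lengths are in m, angles in rad, forces in N, time in s.
With the tool pointing down it reaches from about 0.4 to 0.825 m from the base axis. Payload 7 kg.
Tool frame: the origin (TCP) lies on the centre line of the jaws, within the pads' length; the fingertips stand 11 mm ahead of it and the grasp point (between the pads) lies 8 mm behind it; z points along the fingers, y is the line along which they close (so a half turn about z gives the same grasp; the last joint's range is limited). The gripper opens to 88 mm and grips with 3 to 60 N. Pads are 19 mm wide; open, the fingers measure 130 mm over their backs; the gripper's body (78 mm by 193 mm) begins 47 mm behind the grasp point.
Start: joints at [-0.854, 0.359, 0.012, 0, -1.224, -0.288], TCP at [0.281, -0.614, 0.238] pointing down, gripper open.
Joint ranges: [-3.07, 3.07], [-1.43, 2.12], [-1.02, 1.25], [-3.03, 1.67], [-3.05, -0], [-3.03, 3.03]. Speed limits (rad/s): [2.39, 2.39, 3.01, 3.14, 3.14, 3.14].

### API

Orientations are given as a unit quaternion [w, x, y, z].
In Python, from plant import env, optics, spotter gives the robot as it stands.
- The arm moves only by the tool arm_command, never from a script. Its arguments are lists of equal length, an entry for each row: "travel": the shift along the tool's x, y, z in units of 0.75 m (1.0 is 0.75 m), a list of three; "roll": the turn about the tool's z in units of 45 degrees (1.0 is 45 degrees); "fingers": the opening, from 0 (shut) to 1 (fully open). In form: {"travel": [[dx, dy, dz], ...], "roll": [roll, ...], "fingers": [fingers, ...]}. A call has 1 to 8 rows; each row is the pose to reach, as a shift and turn from the pose commanded when the call began, along the tool's axes at that moment; what a row does not reach only later rows make up. A row lasts 1/10 s, in which the tool goes at most 50 mm and 8.59 degrees, less where a joint would pass 70% of its speed; a pose out of reach is approached as far as the arm can. A call with a number of a shift or a turn outside -1 to 1 is refused whole. A call with a gripper value outside its range is refused whole. The fingers move at their own pace and stop on an object; the grip force is fixed at half the most. Time passes only in rows, so rows that repeat a pose let the fingers close. It gives the time, the measured TCP pose, the force, the opening and the grip force at its end, in the units of the state.
- env.get_obs(): the state, without advancing time (a new reading comes with each control period).
- optics.snapshot(name): name is "scene" or "top" or "wrist"; returns the picture (480x640x3 uint8, red, green, blue); there is no depth.
- optics.camera_model(name): a dict with "K" (3x3 intrinsics, pixels), "k1" (the pictures are not rectified: a ray, as slopes to the right and down, at radius r is drawn at 1 + k1 r^2 times it, then the intrinsics apply), "camera_from_world" (4x4, takes a point from world to camera coordinates). Camera axes: x right, y down, z forward; pixel columns grow to the right and rows downward; lengths in m; the calibration is good to about 2 mm. A picture is of the moment at which its call begins: read the wrist's pose just before it. camera_model takes no time and is no camera call; for the wrist camera it gives the pose at the moment of the call.
- env.sign_off(): hands the job in; it is judged then, once.
Trained networks look in the newest picture that a camera, given by its name, has taken for a name from the list of things; names that differ only in an ending like _2 or _b are one class to them, and where a whole thing is asked for, a point or a joint stands for the part that bears it (a point fixed in the world has none). Each returns a list of dicts, best first, with "confidence" (0 to 1); they miss things now and then, are a little off and sometimes report something else, mostly with a low value. They report only what shows in the picture. A call takes as long as a camera call. They do not tell look-alikes from the thing itself.
- spotter.boxes_of(camera, name): "uv" ([column, row] in pixels, amid what is visible of it).
- spotter.pinpoint(camera, name): "uv" ([column, row] in pixels: a listed point, or the origin of a listed thing).
The state is a dict: "clock": time; "qpos": joint angles; "joint_vel": joint speeds; "joint_torque": joint torques, N m; "tool_pos": TCP position; "tcp_rot": TCP orientation; "force": force on the tool from outside, world axes, zero at the start; "torque": the same for the moment, N m; "finger_gap": finger opening in m; "finger_force": force on a finger pad.
Only numpy, scipy, OpenCV 4.12 (cv2) and the standard library are available. Lean on these libraries where they do the work, as an engineer would, in place of code of your own. Each camera call takes 0.05 s, during which the arm holds its last target. There are 200 camera calls.

## Working session

There is one attempt and no reset: what is moved stays moved. The work goes in short steps, Python scripts to look and compute and a tool call to move; the robot and the scene stay as the last step left them, time stands still between calls to the robot, and variables do not carry over. Pictures are saved under pics/ and viewed, at most 10 in all, crops included, and the job is handed in when it is done.

Besides the shell and the picture viewer there is one more tool, called by a JSON object that holds its "api" and its "payload", one argument or row to a line. arm_command: Moves the arm, as the interface text tells. Its arguments: {"type":"object","properties":{"travel":{"type":"array","items":{"type":"array","items":{"type":"number","minimum":-1,"maximum":1}}},"roll":{"type":"array","items":{"type":"number","minimum":-1,"maximum":1}},"fingers":{"type":"array","items":{"type":"number"}}},"required":["travel","roll","fingers"]}

```bash
mkdir -p pics; ls; cat > h.py <<'E'
import numpy as np, cv2
from plant import env, optics, spotter
def snap(n,f=None):
    im=optics.snapshot(n)
    if f: cv2.imwrite('pics/'+f,im[:,:,::-1])
    return im
def ray(cam,uv):
    m=optics.camera_model(cam);K=np.array(m['K']);T=np.array(m['camera_from_world'])
    d=(np.array(uv,float)-K[:2,2])/[K[0,0],K[1,1]]
    s=d.copy()
    for _ in range(20): s=d/(1+m['k1']*(s@s))
    R=T[:3,:3]; return -R.T@T[:3,3], R.T@np.array([s[0],s[1],1])
def at_z(cam,uv,z):
    o,d=ray(cam,uv); return o+d*(z-o[2])/d[2]
def proj(cam,p):
    m=optics.camera_model(cam);K=np.array(m['K']);T=np.array(m['camera_from_world'])
    c=T[:3,:3]@np.array(p)+T[:3,3]; s=c[:2]/c[2]; s=s*(1+m['k1']*(s@s))
    return s*[K[0,0],K[1,1]]+K[:2,2]
E
python3 - <<'E'
from h import *
a=snap('top','top1.png');b=snap('scene','scene1.png')
for c in('top','scene'):
  for n in('cap_two','cap_two_crown','open_end','seat_mid','bridge_mid','shaft_mid','bed','cap_one','cap_three'):
    z={'cap_two':.006,'cap_one':.006,'cap_three':.006,'cap_two_crown':.051,'bed':0,'open_end':.045,'seat_mid':.045,'bridge_mid':.116,'shaft_mid':.061}[n]
    print(c,n,[(np.round(r['uv']).tolist(),round(r['confidence'],2),at_z(c,r['uv'],z)[:2].round(3).tolist()) for r in spotter.pinpoint(c,n)][:5])
o=env.get_obs();print(o)
E
```

```text
pics
top cap_two [([280.0, 313.0], 0.86, [0.364, 0.149]), ([177.0, 234.0], 0.76, [0.585, 0.437]), ([245.0, 172.0], 0.73, [0.756, 0.247]), ([232.0, 231.0], 0.66, [0.591, 0.284])]
top cap_two_crown [([175.0, 230.0], 0.92, [0.591, 0.431]), ([241.0, 168.0], 0.9, [0.759, 0.253]), ([228.0, 229.0], 0.8, [0.592, 0.285]), ([278.0, 313.0], 0.75, [0.366, 0.152])]
top open_end [([364.0, 265.0], 0.72, [0.493, -0.08])]
top seat_mid [([349.0, 210.0], 0.83, [0.643, -0.04])]
top bridge_mid [([351.0, 203.0], 0.94, [0.651, -0.045])]
top shaft_mid [([357.0, 231.0], 0.65, [0.583, -0.061]), ([227.0, 227.0], 0.45, [0.598, 0.287])]
top bed [([351.0, 215.0], 0.82, [0.634, -0.047])]
top cap_one [([427.0, 258.0], 0.69, [0.512, -0.256])]
top cap_three [([237.0, 271.0], 0.97, [0.481, 0.269]), ([428.0, 260.0], 0.74, [0.506, -0.257])]
scene cap_two [([432.0, 368.0], 0.93, [0.573, 0.427]), ([385.0, 334.0], 0.91, [0.584, 0.281]), ([408.0, 262.0], 0.85, [0.362, 0.162]), ([330.0, 368.0], 0.59, [0.756, 0.253]), ([280.0, 248.0], 0.37, [0.596, -0.129])]
scene cap_two_crown [([331.0, 358.0], 0.86, [0.751, 0.254]), ([434.0
[... 587 characters left out ...]
{'clock': 1.0, 'qpos': array([-8.53874680e-01,  3.58576310e-01,  1.18944462e-02,  1.02761912e-05,
       -1.22411664e+00, -2.88107126e-01]), 'joint_vel': array([ 0.00142685, -0.00171685, -0.00172954, -0.00131316,  0.00038457,
       -0.0032859 ]), 'joint_torque': array([-4.76169078e-06, -5.82396948e+01,  2.93305224e+01,  7.00262949e+00,
        1.25907370e-02,  2.08523443e-05]), 'tool_pos': array([ 0.2806298 , -0.61386606,  0.23757601]), 'tcp_rot': array([-4.75845819e-06, -2.12770004e-01,  9.77102311e-01, -1.37494904e-06]), 'force': array([-0.20328114, -0.13983435, -0.35280961]), 'torque': array([ 0.04072474,  0.03650562, -0.00436726]), 'finger_force': 0.0, 'finger_gap': 0.08746421678891035}
```

```bash
python3 -c "
import cv2
a=cv2.imread('pics/top1.png');cv2.imwrite('pics/topc.png',cv2.resize(a[130:350,140:470],None,fx=2.4,fy=2.4,interpolation=cv2.INTER_CUBIC))
b=cv2.imread('pics/scene1.png');cv2.imwrite('pics/scenec.png',cv2.resize(b[190:410,230:490],None,fx=2.7,fy=2.7,interpolation=cv2.INTER_CUBIC))"
```

```text
(no output)
```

View pics/topc.png

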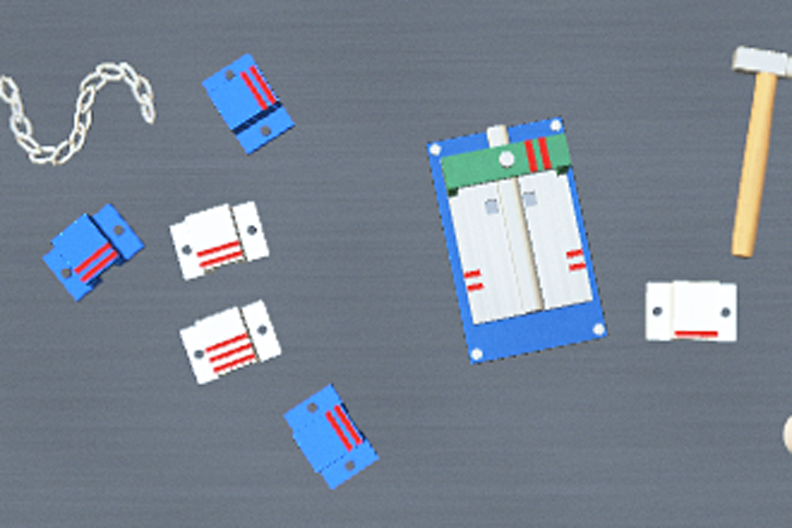

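View pics/scenec.png

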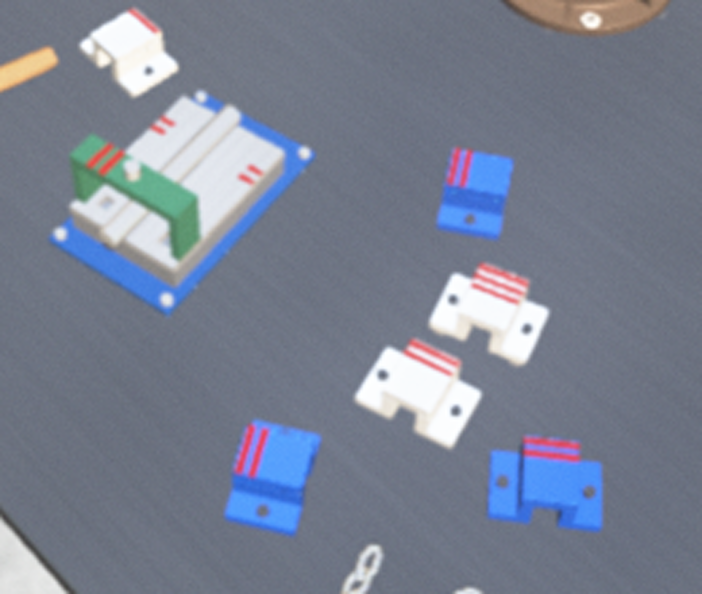

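Candidates in the top view: 
- Silver two-stripe cap at (232,231).
- Silver three-stripe cap at (237,271).
- Silver one-stripe cap at (427,258).
- Blue look-alikes at (177,234), (245,172) and (280,313).

I choose the silver two-stripe cap at (232,231), about (0.588, 0.284) with yaw about 17°. The housing yaw is about 12°. I'll check the choice with a wrist close-up.

{"api": "arm_command", "payload": {
  "travel": [
    [-0.87,0.919,0],
    [-0.87,0.919,0],
    [-0.87,0.919,0],
    [-0.87,0.919,0],
    [-0.87,0.919,0],
    [-0.87,0.919,0],
    [-0.87,0.919,0],
    [-0.87,0.919,0]
  ],
  "roll": [0,0,0,0,0,0,0,0],
  "fingers": [1,1,1,1,1,1,1,1]
}}

```text
clock: 1.8
tool_pos: [0.4102, -0.2335, 0.238]
tcp_rot: [0.001, -0.213, 0.977, -0.0]
force: [0.7, -0.0, -0.0]
finger_gap: 0.0875
finger_force: 0.0
```

```bash
cat >> h.py <<'E'
from scipy.spatial.transform import Rotation as Ro
def units(target,yaw_y=None):
    """tool units to world target; yaw_y = wanted world angle (deg) of tool y"""
    o=env.get_obs();q=o['tcp_rot'];R=Ro.from_quat([q[1],q[2],q[3],q[0]]).as_matrix()
    print('clk',round(o['clock'],2),'pos',o['tool_pos'].round(4),'F',np.round(o['force'],1),'tooly',round(float(np.degrees(np.arctan2(R[1,1],R[0,1]))),2),'tz',R[:,2].round(3),'gap',round(o['finger_gap'],4),'q',o['qpos'].round(2))
    print('travel',(R.T@(np.array(target)-o['tool_pos'])/.75).round(4).tolist())
    if yaw_y is not None: print('roll',-(yaw_y-np.degrees(np.arctan2(R[1,1],R[0,1])))/45)
E
python3 -c "
from h import *
units([.588,.284,.238],107)"
```

```text
clk 1.8 pos [ 0.4102 -0.2335  0.238 ] F [ 0.7 -0.  -0. ] tooly 114.56 tz [ 0.001 -0.    -1.   ] gap 0.0875 q [-0.1   0.02 -0.42  0.   -1.13 -1.04]
travel [-0.5024, 0.5291, 0.0001]
roll 0.1680810472445766
```

{"api": "arm_command", "payload": {
  "travel": [
    [-0.5,0.529,0],
    [-0.5,0.529,0],
    [-0.5,0.529,0],
    [-0.5,0.529,0],
    [-0.5,0.529,0],
    [-0.5,0.529,0],
    [-0.5,0.529,0],
    [-0.5,0.529,0]
  ],
  "roll": [0,0,0,0,0,0,0,0],
  "fingers": [1,1,1,1,1,1,1,1]
}}

```text
clock: 2.6
tool_pos: [0.5393, 0.1455, 0.238]
tcp_rot: [0.0, -0.213, 0.977, 0.0]
force: [1.1, -0.3, 0.7]
finger_gap: 0.0874
finger_force: 0.0
```

```bash
python3 -c "
from h import *
units([.588,.284,.238],107)"
```

```text
clk 2.6 pos [0.5393 0.1455 0.238 ] F [ 1.1 -0.3  0.7] tooly 114.6 tz [ 0.001  0.    -1.   ] gap 0.0874 q [ 0.61  0.17 -0.25  0.   -1.15 -1.76]
travel [-0.136, 0.1409, 0.0001]
roll 0.16883385933669376
```

{"api": "arm_command", "payload": {
  "travel": [
    [-0.136,0.141,0],
    [-0.136,0.141,0],
    [-0.136,0.141,0],
    [-0.136,0.141,0],
    [-0.136,0.141,0]
  ],
  "roll": [0.169,0.169,0.169,0.169,0.169],
  "fingers": [1,1,1,1,1]
}}

```text
clock: 3.1
tool_pos: [0.5876, 0.2829, 0.2365]
tcp_rot: [-0.001, -0.148, 0.989, -0.0]
force: [-0.2, -0.6, 0.2]
finger_gap: 0.0877
finger_force: 0.0
```

```bash
python3 -c "
from h import *
units([.588,.284,.238],107)
snap('wrist','w1.png')
for n,z in (('cap_two_crown',.051),('cap_two',.006)):
  print(n,[(np.round(r['uv']).tolist(),round(r['confidence'],2),at_z('wrist',r['uv'],z)[:2].round(4).tolist()) for r in spotter.pinpoint('wrist',n)][:5])
"
```

```text
clk 3.1 pos [0.5876 0.2829 0.2365] F [-0.2 -0.6  0.2] tooly 107.05 tz [-0.001 -0.001 -1.   ] gap 0.0877 q [ 0.75  0.32 -0.04 -0.   -1.21 -2.02]
travel [-0.001, 0.0013, -0.002]
roll 0.0010799015861639165
cap_two_crown [([474.0, 258.0], 0.95, [0.5817, 0.4283]), ([242.0, 361.0], 0.79, [0.7547, 0.2456]), ([319.0, 227.0], 0.65, [0.5958, 0.2801])]
cap_two [([458.0, 244.0], 0.91, [0.5825, 0.4285]), ([252.0, 338.0], 0.89, [0.7537, 0.2474]), ([322.0, 214.0], 0.56, [0.5937, 0.2816])]
```

View pics/w1.png

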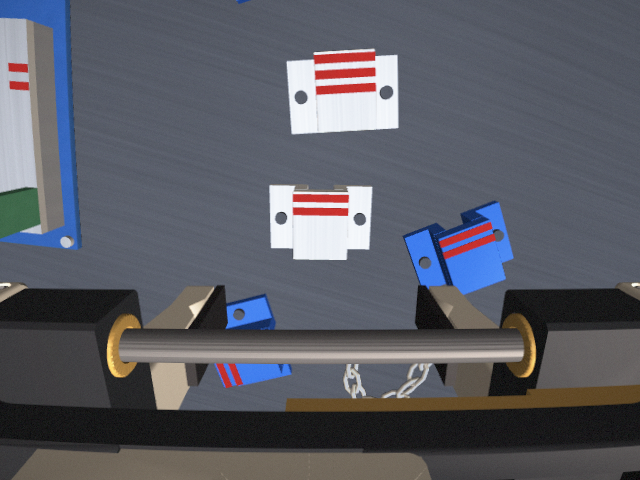

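The close-up shows the silver two-stripe cap at (320,225), with its stripes on the base side (-x), so the choice is confirmed. Now I'll get its pose from the ear holes (281,218) and (360,219) and the crown corners.

```bash
python3 -c "
from h import *
a=at_z('wrist',(281,218),.016);b=at_z('wrist',(360,219),.016)
d=a-b; print(a,b,'mid',(a+b)/2,'len',np.linalg.norm(d),np.degrees(np.arctan2(d[1],d[0])))
for uv in ((293,191),(349,191),(347,260),(294,260)): print(at_z('wrist',uv,.051).round(4))
for uv in ((270,186),(372,186),(371,249),(271,248)): print('ear',at_z('wrist',uv,.016).round(4))
m=(a+b)/2
"
```

```text
[0.6069218  0.24310472 0.016     ] [0.58487394 0.31903792 0.016     ] mid [0.59589787 0.28107132 0.016     ] len 0.07906932493465342 -73.80889187145097
[0.5712 0.2481 0.051 ]
[0.5568 0.2956 0.051 ]
[0.6189 0.314  0.051 ]
[0.6334 0.2666 0.051 ]
ear [0.5791 0.2243 0.016 ]
ear [0.55   0.3197 0.016 ]
ear [0.6115 0.3399 0.016 ]
ear [0.6403 0.2416 0.016 ]
```

```bash
python3 -c "
from h import *
units([.579,.2764,.031],106.4)"
```

```text
clk 3.25 pos [0.5875 0.281  0.2378] F [-0.4 -0.5  0.4] tooly 106.93 tz [ 0.  0. -1.] gap 0.0881 q [ 0.75  0.32 -0.04  0.   -1.21 -2.02]
travel [0.0127, -0.0025, 0.2758]
roll 0.011797797795383265
```

{"api": "arm_command", "payload": {
  "travel": [
    [0.0127,-0.0025,0.06],
    [0.0127,-0.0025,0.12],
    [0.0127,-0.0025,0.17],
    [0.0127,-0.0025,0.21],
    [0.0127,-0.0025,0.24],
    [0.0127,-0.0025,0.26],
    [0.0127,-0.0025,0.274],
    [0.0127,-0.0025,0.274]
  ],
  "roll": [0.012,0.012,0.012,0.012,0.012,0.012,0.012,0.012],
  "fingers": [1,1,1,1,1,1,1,1]
}}

```text
clock: 4.05
tool_pos: [0.5789, 0.2766, 0.0314]
tcp_rot: [-0.001, -0.143, 0.99, -0.0]
force: [-0.6, -0.1, 0.2]
finger_gap: 0.0876
finger_force: 0.0
```

```bash
python3 -c "
from h import *
units([.579,.2764,.031],106.4)"
```

```text
clk 4.05 pos [0.5789 0.2766 0.0314] F [-0.6 -0.1  0.2] tooly 106.39 tz [-0.001 -0.001 -1.   ] gap 0.0876 q [ 0.75  0.5  -0.29 -0.   -0.78 -2.03]
travel [-0.0001, -0.0002, 0.0006]
roll -0.00032213549800985675
```

{"api": "arm_command", "payload": {
  "travel": [
    [0,0,0],
    [0,0,0],
    [0,0,0],
    [0,0,0],
    [0,0,0],
    [0,0,0],
    [0,0,0],
    [0,0,0]
  ],
  "roll": [0,0,0,0,0,0,0,0],
  "fingers": [0,0,0,0,0,0,0,0]
}}

```text
clock: 4.85
tool_pos: [0.5794, 0.2777, 0.0325]
tcp_rot: [0.0, -0.143, 0.99, 0.0]
force: [-2.8, 1.3, 4.1]
finger_gap: 0.0498
finger_force: 30.0
```

{"api": "arm_command", "payload": {
  "travel": [
    [0,0,-0.02],
    [0,0,-0.06],
    [0,0,-0.12],
    [0,0,-0.18],
    [0,0,-0.2],
    [0,0,-0.2],
    [0,0,-0.2]
  ],
  "roll": [0,0,0,0,0,0,0],
  "fingers": [0,0,0,0,0,0,0]
}}

```text
clock: 5.55
tool_pos: [0.5782, 0.2765, 0.181]
tcp_rot: [-0.001, -0.142, 0.99, -0.0]
force: [-1.2, -0.5, -6.2]
finger_gap: 0.0499
finger_force: 30.0
```

```bash
python3 - <<'E'
from h import *
units([.579,.2764,.18],106.4)
# housing geometry from the earlier pictures: crop -> full pixel; sharpen with the new top picture
im=snap('top','top2.png')
cv2.imwrite('pics/top2c.png',cv2.resize(im[170:300,310:400],None,fx=6,fy=6,interpolation=cv2.INTER_CUBIC)[:600,:,::-1])
E
```

```text
clk 5.55 pos [0.5782 0.2765 0.181 ] F [-1.2 -0.5 -6.2] tooly 106.38 tz [-0.002 -0.001 -1.   ] gap 0.0499 q [ 0.75  0.34 -0.14 -0.   -1.09 -2.03]
travel [-0.001, -0.0005, 0.0014]
roll -0.00039116963247794146
```

View pics/top2c.png

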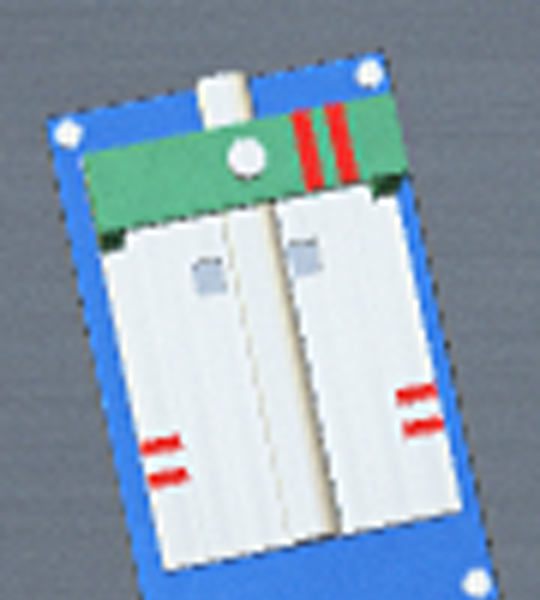

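The top view shows the open end's deck corners at crop (165,568) and (462,512), the rear pockets at (210,277) and (304,258), and the bridge corners at (84,155), (393,98), (403,173) and (105,232). I'll convert these.

```bash
python3 - <<'E'
from h import *
def f(x,y,z): return at_z('top',(310+(x+.5)/6-.5,170+(y+.5)/6-.5),z)[:2]
L=f(165,568,.045);R=f(462,512,.045);d=L-R
print('open',L,R,(L+R)/2,np.linalg.norm(d),np.degrees(np.arctan2(-d[0],d[1])))
p=f(210,277,.045);q=f(304,258,.045);e=p-q;print('pockets',(p+q)/2,np.linalg.norm(e),np.degrees(np.arctan2(-e[0],e[1])))
B=[f(*c,.116) for c in((84,155),(393,98),(403,173),(105,232))];print('bridge',np.mean(B,0),np.linalg.norm(B[0]-B[1]),np.linalg.norm(B[1]-B[2]));e=B[0]-B[1];print(np.degrees(np.arctan2(-e[0],e[1])))
S=[f(x,y,0.01) for x,y in((68,134),(370,73),(477,584))]
print('screws',S,np.degrees(np.arctan2(-(S[0]-S[1])[0],(S[0]-S[1])[1])),np.degrees(np.arctan2((S[1]-S[2])[1],(S[1]-S[2])[0])))
t=np.radians(11.5);u=np.array([np.cos(t),np.sin(t)]);v=np.array([-u[1],u[0]])
print('seat from open',(L+R)/2+.145*u,'pock',(p+q)/2+.02*u,'bridge',np.mean(B,0)-.0175*u)
for n in('open','pock','br','screws02'):
  c={'open':(L+R)/2,'pock':(p+q)/2,'br':np.mean(B,0),'screws02':(S[0]+S[2])/2}[n]; print(n,c@u,c@v)
units([0,0,0])
E
```

```text
open [ 0.49547788 -0.00700031] [ 0.51948115 -0.14020151] [ 0.50747951 -0.07360091] 0.13534665519194652 10.215247617408085
pockets [ 0.63045086 -0.04964065] 0.04322276214987552 11.03810345860566
bridge [ 0.66621213 -0.04279774] 0.13565929882938327 0.03295756147533503
10.093424829409258
screws [array([0.69778884, 0.03561579]), array([ 0.72518799, -0.10436647]), array([ 0.48841386, -0.14997009])] 11.074664591109475 10.901891068170798
seat from open [ 0.6495686  -0.04469256] pock [ 0.65004936 -0.04565329] bridge [ 0.64906345 -0.04628668]
open 0.4826180530922137 -0.17329848882529822
pock 0.6078976211130868 -0.17433578307864783
br 0.644305229088056 -0.17475990281441703
screws02 0.5697953752823713 -0.1742746929475145
clk 5.6 pos [0.5779 0.2763 0.1801] F [ 0.2 -0.6 -5.4] tooly 106.38 tz [-0.003 -0.002 -1.   ] gap 0.0497 q [ 0.75  0.34 -0.14 -0.   -1.09 -2.03]
travel [0.8423, -0.1359, 0.2432]
```

```bash
python3 -c "
from h import *
units([.5642,-.062,.18],100.9)"
```

```text
clk 5.6 pos [0.5779 0.2763 0.1801] F [ 0.2 -0.6 -5.4] tooly 106.38 tz [-0.003 -0.002 -1.   ] gap 0.0497 q [ 0.75  0.34 -0.14 -0.   -1.09 -2.03]
travel [0.1448, -0.4276, 0.001]
roll 0.12182604416647867
```

{"api": "arm_command", "payload": {
  "travel": [
    [0.145,-0.4276,0],
    [0.145,-0.4276,0],
    [0.145,-0.4276,0],
    [0.145,-0.4276,0],
    [0.145,-0.4276,0],
    [0.145,-0.4276,0],
    [0.145,-0.4276,0],
    [0.145,-0.4276,0]
  ],
  "roll": [0.12,0.12,0.12,0.12,0.12,0.12,0.12,0.12],
  "fingers": [0,0,0,0,0,0,0,0]
}}

```text
clock: 6.4
tool_pos: [0.5633, -0.0655, 0.1797]
tcp_rot: [-0.003, -0.094, 0.996, -0.0]
force: [0.4, 0.5, -4.9]
finger_gap: 0.0497
finger_force: 30.0
```

{"api": "arm_command", "payload": {
  "travel": [
    [0,0,0.02],
    [0,0,0.04],
    [0,0,0.055],
    [0,0,0.055],
    [0,0,0.055]
  ],
  "roll": [0,0,0,0,0],
  "fingers": [0,0,0,0,0]
}}

```text
clock: 6.9
tool_pos: [0.5654, -0.0609, 0.1402]
tcp_rot: [-0.001, -0.096, 0.995, -0.0]
force: [0.9, -0.2, -4.0]
finger_gap: 0.05
finger_force: 30.0
```

```bash
python3 -c "
from h import *
units([.5642,-.062,.139],100.9)
snap('wrist','w2.png')
T=np.array(optics.camera_model('wrist')['camera_from_world']);print(-T[:3,:3].T@T[:3,3])"
```

```text
clk 6.9 pos [ 0.5654 -0.0609  0.1402] F [ 0.9 -0.2 -4. ] tooly 101.06 tz [-0.002 -0.001 -1.   ] gap 0.05 q [ 0.24  0.27 -0.36  0.   -0.95 -1.61]
travel [0.0018, -0.0011, 0.0016]
roll 0.003533498458385351
[ 0.48982127 -0.07778776  0.28759523]
```

View pics/w2.png

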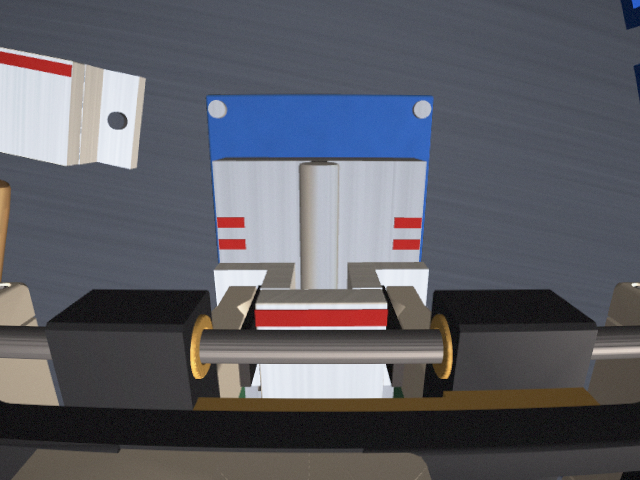

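The cap is held square. The shaft spans columns 300-339 (rows 165-260), the crown's rear edge 257-386, and the ears 215-428 (row about 264). I'll fit the shaft edges next.

```bash
python3 - <<'E'
from h import *
im=cv2.imread('pics/w2.png').astype(float)
g=cv2.GaussianBlur(im.mean(2),(0,0),1)
def peak(row,a,b,sgn):
    d=sgn*np.gradient(g[row-1:row+2].mean(0))[a:b]; i=d.argmax()
    w=np.clip(d[max(i-2,0):i+3],0,None); return a+(w@np.arange(max(i-2,0),max(i-2,0)+len(w)))/w.sum()
print(g[200,292:348].round().astype(int)); print(g[294,248:264].round().astype(int),g[294,380:394].round().astype(int)); print(g[275,208:222].round().astype(int),g[275,422:436].round().astype(int))
o=env.get_obs();q=o['tcp_rot'];R=Ro.from_quat([q[1],q[2],q[3],q[0]]).as_matrix();p=o['tool_pos']
tl=lambda uv,z: (R.T@(at_z('wrist',uv,z)-p))[:2]*1000
for r in range(180,260,15):
    # deck left/right edges via blue->steel
    def edge(a,b):
        c=im[r-1:r+2,:,2].mean(0); d=abs(np.gradient(cv2.GaussianBlur(c[None],(0,0),1)[0]))[a:b]; i=d.argmax(); return a+(d[i-2:i+3]@np.arange(i-2,i+3))/d[i-2:i+3].sum()
    l,rr=edge(292,308),edge(331,346); dl,dr=edge(207,222),edge(418,434)
    print(r,round(l,1),round(rr,1),'shaft',tl((l,r),.061).round(1),tl((rr,r),.061).round(1),'deck',round(dl,1),round(dr,1),tl((dl,r),.045)[1].round(1),tl((dr,r),.045)[1].round(1))
for uv,z in(((257,292),p[2]+.020),((386.5,292),p[2]+.020),((215,270),p[2]-.015),((428,270),p[2]-.015)): print(uv,tl(uv,z).round(1))
E
```

```text
[197 197 197 196 191 184 168 137 111 107 114 121 127 134 140 146 152 156
 160 163 168 172 176 180 185 189 191 192 193 194 195 194 194 193 193 194
 194 193 193 194 195 195 194 191 186 180 178 185 194 197 197 196 194 193
 192 191]
[ 99 100 102 110 124 130 107  66  37  33  50  75  94 101 103 103] [102 101  94  74  47  28  26  39  62  82  93  98  99  99]
[ 95  95  95  95 104 136 189 225 234 234 234 234 234 235] [236 237 238 237 233 213 168 120  96  91  91  92  92  92]
180 298.0 338.9 shaft [ 48.5 -15.7] [48.5  8.7] deck 213.3 424.6 -71.2 64.6
195 298.6 339.0 shaft [ 39.5 -15.5] [39.5  8.9] deck 214.4 423.5 -71.3 64.7
210 298.7 338.9 shaft [ 30.3 -15.6] [30.3  8.9] deck 215.5 422.3 -71.4 64.6
225 298.7 338.8 shaft [ 20.8 -15.7] [20.8  9. ] deck 216.7 421.1 -71.3 64.5
240 298.8 337.9 shaft [ 11.1 -15.8] [11.1  8.6] deck 217.9 420.0 -71.3 64.5Traceback (most recent call last):
  File "<stdin>", line 14, in <module>
  File "<stdin>", line 13, in edge
ValueError: matmul: Input operand 1 has a mismatch in its core dimension 0, with gufunc signature (n?,k),(k,m?)->(n?,m?) (size 5 is different from 0)
```

```bash
python3 - <<'E'
from h import *
o=env.get_obs();q=o['tcp_rot'];R=Ro.from_quat([q[1],q[2],q[3],q[0]]).as_matrix();p=o['tool_pos']
tl=lambda uv,z: (R.T@(at_z('wrist',uv,z)-p))[:2]*1000
for uv,z in(((255,294),p[2]+.020),((383.9,294),p[2]+.020),((213.5,275),p[2]-.015),((428,275),p[2]-.015)): print(uv,tl(uv,z).round(1))
print(p,'pocket/open', tl((320,160),.045),tl((218,159.5),.045),tl((424,160),.045))
E
```

```text
(255, 294) [ 19.9 -26.2]
(383.9, 294) [19.9 21. ]
(213.5, 275) [ 13.4 -51.6]
(428, 275) [13.4 47.4]
[ 0.56579779 -0.06087272  0.14089449] pocket/open [59.08718535 -2.61399737] [ 59.63254508 -67.2825842 ] [59.33117577 63.33163494]
```

{"api": "arm_command", "payload": {
  "travel": [
    [0.0467,-0.001,0],
    [0.0467,-0.001,0],
    [0.0467,-0.001,0.02],
    [0.0467,-0.001,0.04],
    [0.0467,-0.001,0.055],
    [0.0467,-0.001,0.06],
    [0.0467,-0.001,0.06]
  ],
  "roll": [0,0,0,0,0,0,0],
  "fingers": [0,0,0,0,0,0,0]
}}

```text
clock: 7.65
tool_pos: [0.5313, -0.0685, 0.0956]
tcp_rot: [-0.0, -0.096, 0.995, -0.0]
force: [0.1, 0.8, -4.5]
finger_gap: 0.0498
finger_force: 30.0
```

```bash
python3 -c "
from h import *
units([.53,-.068,.077],100.9)"
```

```text
clk 7.65 pos [ 0.5313 -0.0685  0.0956] F [ 0.1  0.8 -4.5] tooly 101.03 tz [-0.001 -0.    -1.   ] gap 0.0498 q [ 0.24  0.27 -0.48  0.   -0.82 -1.62]
travel [0.0015, 0.001, 0.0249]
roll 0.0029964647062658716
```

{"api": "arm_command", "payload": {
  "travel": [
    [0,0,0.003],
    [0,0,0.007],
    [0,0,0.011],
    [0,0,0.015],
    [0,0,0.0165],
    [0,0,0.0165]
  ],
  "roll": [0,0,0,0,0,0],
  "fingers": [0,0,0,0,0,0]
}}

```text
clock: 8.25
tool_pos: [0.5312, -0.0686, 0.0832]
tcp_rot: [-0.0, -0.096, 0.995, -0.0]
force: [0.3, 0.0, -4.9]
finger_gap: 0.05
finger_force: 30.0
```

```bash
python3 -c "
from h import *
units([.53,-.068,.077],100.9);o=env.get_obs();print(o['force'],o['torque'])"
```

```text
clk 8.25 pos [ 0.5312 -0.0686  0.0832] F [ 0.3  0.  -4.9] tooly 101.02 tz [-0. -0. -1.] gap 0.05 q [ 0.24  0.29 -0.49 -0.   -0.79 -1.62]
travel [0.0014, 0.0011, 0.0083]
roll 0.00265468278482375
[ 0.25044851  0.03895441 -4.91839691] [-0.03716072  0.01056726  0.00333661]
```

{"api": "arm_command", "payload": {
  "travel": [
    [0,0,0.003],
    [0,0,0.006],
    [0,0,0.008],
    [0,0,0.009],
    [0,0,0.009]
  ],
  "roll": [0,0,0,0,0],
  "fingers": [0,0,0,0,0]
}}

```text
clock: 8.75
tool_pos: [0.5314, -0.0685, 0.0774]
tcp_rot: [0.0, -0.096, 0.995, -0.0]
force: [-3.4, 1.3, 3.8]
finger_gap: 0.0498
finger_force: 30.0
```

```bash
python3 -c "
from h import *
units([.53,-.068,.077],100.9);o=env.get_obs();print(o['force'],o['torque'])"
```

```text
clk 8.75 pos [ 0.5314 -0.0685  0.0774] F [-3.4  1.3  3.8] tooly 101.04 tz [ 0. -0. -1.] gap 0.0498 q [ 0.24  0.29 -0.5   0.   -0.78 -1.62]
travel [0.0017, 0.0011, 0.0006]
roll 0.0031534690792957083
[-3.39484488  1.31574243  3.76456134] [0.44935651 1.34494644 0.02859245]
```

{"api": "arm_command", "payload": {
  "travel": [
    [-0.012,0,0],
    [-0.024,0,0],
    [-0.036,0,0],
    [-0.048,0,0],
    [-0.06,0,0],
    [-0.072,0,0],
    [-0.084,0,0],
    [-0.096,0,0]
  ],
  "roll": [0,0,0,0,0,0,0,0],
  "fingers": [0,0,0,0,0,0,0,0]
}}

```text
clock: 9.55
tool_pos: [0.6027, -0.0549, 0.0774]
tcp_rot: [0.0, -0.096, 0.995, -0.0]
force: [-4.7, -0.7, 7.0]
finger_gap: 0.0498
finger_force: 30.0
```

```bash
python3 -c "
from h import *
units([.6329,-.0487,.077],100.9);o=env.get_obs();print(o['force'],o['torque'])"
```

```text
clk 9.55 pos [ 0.6027 -0.0549  0.0774] F [-4.7 -0.7  7. ] tooly 101.03 tz [ 0. -0. -1.] gap 0.0498 q [ 0.23  0.39 -0.34  0.   -0.84 -1.61]
travel [-0.041, 0.0004, 0.0005]
roll 0.0029519103911591553
[-4.74386681 -0.66523924  6.9683987 ] [-8.33663116e-02  1.77519387e+00  6.16576259e-04]
```

{"api": "arm_command", "payload": {
  "travel": [
    [-0.01,0,0],
    [-0.02,0,0],
    [-0.028,0,0],
    [-0.032,0,0],
    [-0.034,0,0],
    [-0.034,0,0]
  ],
  "roll": [0,0,0,0,0,0],
  "fingers": [0,0,0,0,0,0]
}}

```text
clock: 10.15
tool_pos: [0.6275, -0.0501, 0.0774]
tcp_rot: [-0.0, -0.096, 0.995, -0.0]
force: [-4.6, -1.4, 7.1]
finger_gap: 0.0496
finger_force: 30.0
```

{"api": "arm_command", "payload": {
  "travel": [
    [-0.002,0,0],
    [-0.002,0,0]
  ],
  "roll": [0,0],
  "fingers": [0,0]
}}

```text
clock: 10.35
tool_pos: [0.6287, -0.0499, 0.0774]
tcp_rot: [-0.0, -0.096, 0.995, -0.0]
force: [-5.7, -1.6, 7.7]
finger_gap: 0.0497
finger_force: 30.0
```

{"api": "arm_command", "payload": {
  "travel": [
    [-0.002,0,0],
    [-0.002,0,0]
  ],
  "roll": [0,0],
  "fingers": [0,0]
}}

```text
clock: 10.55
tool_pos: [0.6301, -0.0497, 0.0774]
tcp_rot: [-0.0, -0.096, 0.995, -0.0]
force: [-5.4, -1.6, 8.2]
finger_gap: 0.0499
finger_force: 30.0
```

{"api": "arm_command", "payload": {
  "travel": [
    [-0.002,0,0],
    [-0.002,0,0]
  ],
  "roll": [0,0],
  "fingers": [0,0]
}}

```text
clock: 10.75
tool_pos: [0.6317, -0.0493, 0.0772]
tcp_rot: [-0.0, -0.096, 0.995, -0.0]
force: [-4.3, -2.0, 3.0]
finger_gap: 0.0496
finger_force: 30.0
```

{"api": "arm_command", "payload": {
  "travel": [
    [-0.0015,0,0],
    [-0.0015,0,0]
  ],
  "roll": [0,0],
  "fingers": [0,0]
}}

```text
clock: 10.95
tool_pos: [0.633, -0.0487, 0.076]
tcp_rot: [0.0, -0.096, 0.995, 0.0]
force: [0.5, -1.0, -3.8]
finger_gap: 0.0499
finger_force: 30.0
```

The deck force has vanished, so the feet are over the pockets. I'll nudge forward and lower.

{"api": "arm_command", "payload": {
  "travel": [
    [-0.0015,0,0],
    [-0.0015,0,0.003],
    [-0.0015,0,0.0055],
    [-0.0015,0,0.0065],
    [-0.0015,0,0.0065]
  ],
  "roll": [0,0,0,0,0],
  "fingers": [0,0,0,0,0]
}}

```text
clock: 11.45
tool_pos: [0.6336, -0.0486, 0.0716]
tcp_rot: [-0.0, -0.096, 0.995, -0.0]
force: [-0.1, -0.8, -5.0]
finger_gap: 0.0498
finger_force: 30.0
```

```bash
python3 -c "
from h import *
units([.6345,-.0487,.0714],100.9);o=env.get_obs();print(o['force'],o['torque'])"
```

```text
clk 11.45 pos [ 0.6336 -0.0486  0.0716] F [-0.1 -0.8 -5. ] tooly 101.02 tz [-0. -0. -1.] gap 0.0498 q [ 0.23  0.44 -0.28 -0.   -0.85 -1.61]
travel [-0.0012, -0.0003, 0.0003]
roll 0.002672965359780556
[-0.07560127 -0.76598829 -4.99770917] [-0.47878556 -0.09757793 -0.07953968]
```

{"api": "arm_command", "payload": {
  "travel": [
    [0,0,0.0007],
    [0,0,0.0014],
    [0,0,0.0014]
  ],
  "roll": [0,0,0],
  "fingers": [0,0,0]
}}

```text
clock: 11.75
tool_pos: [0.6336, -0.0486, 0.0715]
tcp_rot: [0.0, -0.096, 0.995, -0.0]
force: [-3.3, -1.6, 3.6]
finger_gap: 0.0499
finger_force: 30.0
```

{"api": "arm_command", "payload": {
  "travel": [
    [0,0,-0.0014],
    [0,0,-0.0014],
    [0,0,-0.0014],
    [0,0,-0.0014],
    [0,0,-0.0014],
    [0,0,-0.0014]
  ],
  "roll": [0,0,0,0,0,0],
  "fingers": [1,1,1,1,1,1]
}}

```text
clock: 12.35
tool_pos: [0.6337, -0.0486, 0.0718]
tcp_rot: [0.0, -0.096, 0.995, 0.0]
force: [-0.0, -0.1, 0.1]
finger_gap: 0.0865
finger_force: 0.0
```

{"api": "arm_command", "payload": {
  "travel": [
    [0,0,-0.02],
    [0,0,-0.06],
    [0.03,0,-0.11],
    [0.08,0,-0.16],
    [0.12,0,-0.2],
    [0.12,0,-0.2],
    [0.12,0,-0.2]
  ],
  "roll": [0,0,0,0,0,0,0],
  "fingers": [1,1,1,1,1,1,1]
}}

```text
clock: 13.05
tool_pos: [0.5454, -0.0658, 0.2233]
tcp_rot: [0.002, -0.096, 0.995, 0.0]
force: [-0.0, 0.1, -1.2]
finger_gap: 0.0876
finger_force: 0.0
```

```bash
python3 -c "
from h import *
units([.55,-.06,.2]);a=snap('scene');b=snap('top')
cv2.imwrite('pics/fin.png',np.hstack([cv2.resize(x,(400,400),interpolation=cv2.INTER_CUBIC) for x in (a[200:300,240:340],b[160:280,300:420])])[:,:,::-1])
for c in('scene','top'):
  print([(np.round(r['uv']).tolist(),at_z(c,r['uv'],.090)[:2].round(3).tolist()) for r in spotter.pinpoint(c,'cap_two_crown')])
"
```

```text
clk 13.05 pos [ 0.5454 -0.0658  0.2233] F [-0.   0.1 -1.2] tooly 101.02 tz [ 0.003  0.001 -1.   ] gap 0.0876 q [ 0.24  0.16 -0.29 -0.   -1.12 -1.62]
travel [-0.0074, 0.0063, 0.0311]
[([437.0, 363.0], [0.597, 0.448]), ([406.0, 251.0], [0.395, 0.172]), ([328.0, 359.0], [0.773, 0.267]), ([285.0, 251.0], [0.635, -0.053])]
[([173.0, 231.0], [0.584, 0.426]), ([239.0, 170.0], [0.747, 0.25])]
```

View pics/fin.png

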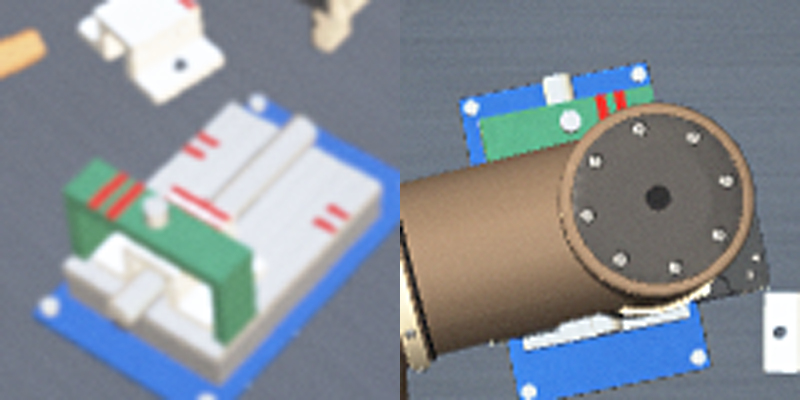

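The scene view shows the cap under the bridge with its stripes on the open side. I'll take one wrist look to confirm it is flat and seated.

```bash
python3 -c "
from h import *
snap('wrist','w3.png')
t=np.radians(10.95);u=np.array([np.cos(t),np.sin(t)]);v=np.array([-u[1],u[0]]);c=np.array([.6336,-.0486])+.017*u
for y in(-.025,.025): print('crown rear corner px if seated',proj('wrist',[*(c-.032*u+y*v),.090]).round(1))
for y in(-.05,.05): print('ear rear corner px',proj('wrist',[*(c-.032*u+y*v),.055]).round(1))"
```

```text
crown rear corner px if seated [292.8 323.6]
crown rear corner px if seated [353.7 323.7]
ear rear corner px [268.1 304.7]
ear rear corner px [378.  304.8]
```

View pics/w3.png

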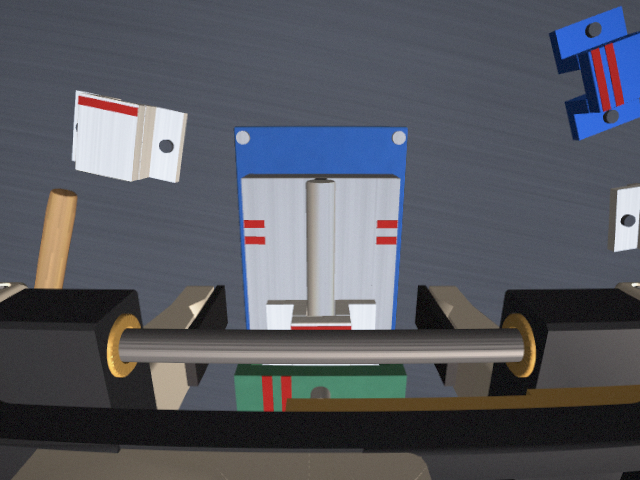

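The wrist view shows the cap square on the shaft: ears at row about 302 and columns 267-376, crown edge at row about 320. The pockets are covered and nothing touches it. Handing in.

```bash
python3 -c "
from plant import env
print(env.sign_off())"
```

```text
the job is handed in; nothing more can be done
None
```

I slid the two-striped silver cap in under the green bridge with its striped end towards the open end; it dropped about 6 mm into its pockets, I let go, and the job is handed in at about 13 s (no verdict came back), with the other caps, hammer and can never touched.

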